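# Pin the drilling jig's index plate

### The job

Take the flanged index pin out of the wooden rack and stand it in the guide hole of the drilling jig, let go so that it rests on the steel index plate, then swing the crank so the plate turns beneath it until the plate's hole comes under the pin and the pin drops in. Stop the crank gently there, without forcing it against the pin, and push the pin fully home until its flange sits on the guide. Leave the other two pins, the tape roll and the glue bottle where they are.

Things in the scene. Friction and masses are not known exactly. Their poses are not given: they have to be found in the camera images.
- jig: Drilling jig bolted to the bench: grey base plate 185 x 150 x 8 mm, a post with an overhanging grey guide block, and a round steel index plate between base and guide. Origin on the plate's vertical turning axis at bench level; z up; x points from that axis to the guide.
- guide_mouth (a point): Centre of the guide hole at the top face of the guide block, height 82 mm, 40 mm along the jig's x. The block is 40 x 44 mm and spans heights 47 to 82 mm; its vertical through hole is 14 mm in diameter.
- plate_top (a point): A fixed point of the jig: centre of the index plate's flat top, height 42 mm. The plate is a steel disc 114 mm in diameter, 20 mm thick, with one vertical through hole of 15 mm, 40 mm from the turning axis. Where round the rim the hole lies is not measured. Plate and crank turn together.
- seat_top (a point): A fixed point of the jig: top of a stiff seat below the plate on the guide's axis, height 20 mm. A pin that drops through the plate's hole by its own weight stops here, tip at about 17 to 20 mm, some 10 mm short of home; about 8 N then pushes it home (tip at 9.5 mm, flange on the guide's top), where it stays.
- crank: Steel crank on the turning axis with the index plate clamped to it without slip, at an unmeasured bearing that differs every time. Origin on the turning axis at bench level, z up; the level arm runs along the crank's -x, its top at height 54 mm. It turns with light friction (about 1.5 N at the knob). A dropped pin blocks it, with 1 to 4 mm of play at the plate's hole.
- crank_middle (a point): A fixed point of the jig: where knob_mid would be with the arm pointing straight away from the guide. Stops are 1.5 rad either side. The crank starts 1.0 to 1.3 rad anticlockwise (from above) of here. The plate's hole comes under the guide somewhere within 0.6 rad either side of here: turn clockwise and find it by feel.
- knob_mid (a point): Mid height (77 mm) of the black upright crank knob: a cylinder 22 mm in diameter, from height 56 to 98 mm, 90 mm from the turning axis. It spins freely on its own spindle, so a gripper can keep its heading while carrying it round. Once the pin has dropped, 1 N at the knob is 2.25 N at the pin.
- rack: Light wooden rack 180 x 60 x 55 mm, fixed to the bench; origin under its centre, long side along its x. Three upright holes of 15 mm, 45 mm deep, in a row along x, 60 mm apart; each holds one steel pin, upright, tip 10 mm above the bench, in any order.
- pin: The index pin, loose, steel, 0.13 to 0.21 kg: round shank 12 mm in diameter, 72.5 mm long, chamfered tip; then a flange 30 mm in diameter, 4 mm thick; then a cylindrical grip 22 mm in diameter, 34 mm tall (110.5 mm in all). Origin at the tip, z up along the pin. It slides freely in the guide and falls by its own weight.
- mushroom: Not needed: a pin in the rack with a wide low round head 38 mm in diameter and 16 mm thick, top 76 mm above its tip. Origin at the tip.
- rod: Not needed: a plain 12 mm rod without a head, 115 mm long, in the rack. Origin at the tip.
- tape: Bystander: roll of paper tape lying flat, 100 mm in diameter, 25 mm high. Origin under its centre.
- glue: Bystander: white glue bottle with orange cap, 60 mm in diameter, 170 mm high. Origin under its centre.
There are look-alikes about, which are no part of the job. What is shaped like the pin but blue or pink is not meant.

How it is judged (in metres and radians):
On the way, in this order (a step that is already met when the one before it is completed fails the run):
1. the index pin stands in the guide, let go, its tip resting on the index plate (horizontal distance between pin and guide_mouth below 0.006 m and z of pin in the frame of jig between 0.038 and 0.046 m and contact force between the fingers and pin below 0.1 N), for 0.3 s.
2. the pin has dropped into the plate's hole (horizontal distance between pin and guide_mouth below 0.006 m and z of pin in the frame of jig below 0.028 m), for 0.2 s.
At the end, for the whole second after the job is handed in: The index pin is at rest in the guide and through the plate's hole, upright within 0.1 rad, its flange within 3 mm of the guide's top (tip no more than 12.5 mm above the bench) (horizontal distance between pin and guide_mouth below 0.006 m and z of pin in the frame of jig below 0.0125 m and angle between pin's own z axis and vertical below 0.1 rad and linear speed of pin below 0.02 m/s); the robot touches nothing.
It fails at once if the pin and the crank or index plate press on each other with more than 45 N (contact force between pin and crank above 45 N).
It fails at once if another pin is moved more than 20 mm (distance of any of mushroom, rod from where it was at the start of the episode above 0.02 m).
It fails at once if the tape or the glue bottle is moved more than 20 mm (distance of any of tape, glue from where it was at the start of the episode above 0.02 m).
It also fails if it takes over 72 s, if anything falls off the work surface, if the arm or the gripper's body presses on something with over 40 N, if the wrist force passes 120 N, or if a joint passes its speed limit or range.

### The arm

A 6-joint arm with a two-finger parallel gripper is mounted at the origin on the work surface. World frame = base frame: x ahead of the robot, y to its left, z up, the work surface at z = 0. Lengths are in m, angles in degrees, forces in N, time in s.
With the tool pointing down it reaches from about 0.375 to 0.9 m from the base axis. Payload 3.1 kg.
Tool frame: the origin (TCP) lies at the very end of the fingers, on their centre line; the grasp point (between the pads) lies 19 mm behind it (bot.hold_point_z is the z of the grasp point in the tool frame, in m); z points along the fingers, y is the line along which they close (so a half turn about z gives the same grasp; the last joint's range is limited). The gripper opens to 87 mm and grips with 3 to 60 N. Pads are 19 mm wide; open, the fingers measure 117 mm over their backs; the gripper's body (75 mm by 190 mm) begins 51 mm behind the grasp point.
Start: joints at [-79.784, 30.224, 82.088, -0, 67.689, -10.227], TCP at [0.218, -0.586, 0.223] pointing down, gripper open.
Joint ranges: [-176.69, 176.69], [-43.24, 126.21], [12.49, 139.97], [-82, 262], [0, 151.66], [-163.58, 163.58]. Speed limits (degrees/s): [159.86, 159.86, 180, 180, 180, 180].

### API

Orientations are given as a 3x3 rotation matrix whose columns are the frame's x, y, z axes.
In Python, from rig import bot, capture, camera_model gives the robot as it stands.
- The arm moves only by the tool apply_moves, never from a script. Its argument "plan" is text: rows parted by semicolons, each of 6 numbers parted by spaces: the shift along the tool's x, y, z in units of 0.05 m (1.0 is 0.05 m), then the turn, a rotation vector about the tool's x, y, z in units of 360 degrees (1.0 is 360 degrees). In form: dx dy dz ax ay az; .... A call has 1 to 10 rows; each row shifts and turns the commanded pose from where the row before left it, along the tool's axes as they then stand; what a row does not reach is not made up. A row lasts 1/12 s, in which the tool goes at most 41.7 mm and 7.16 degrees, less where a joint would pass 70% of its speed; a pose out of reach is approached as far as the arm can. A call with a number of a shift or a turn outside -1 to 1 is refused whole. A call with a gripper value outside its range is refused whole. "gripper" is the gripper command: -1 is shut, 1 is fully open, values between are in proportion, set as the call begins (left out, the last holds). The fingers move at their own pace and stop on an object; the grip force is fixed at half the most. Time passes only in rows, so rows that do not move let the fingers close. It gives the time, the measured TCP pose, the force, the opening and the grip force at its end, in the units of the state.
- bot.read_state(): the state, without advancing time (a new reading comes with each control period).
- capture(name): name is "side" or "top" or "wrist"; returns the picture (480x640x3 uint8, red, green, blue); there is no depth.
- camera_model(name): a dict with "vertical_fov" (degrees; the focal length in pixels is half the picture's height over the tangent of half this angle, whatever the lens; pixels are square), "cx", "cy" (the principal point, pixels), "dist" ([k1, k2, p1, p2, k3] as OpenCV has them; the pictures are not rectified), "position" and "rotation" of the camera in the world; the wrist camera has in their place "hand_eye" (4x4, takes a point from camera to tool coordinates, whose origin is the TCP and whose axes are the flange's). Camera axes: x right, y down, z forward; pixel columns grow to the right and rows downward; lengths in m; the calibration is good to about 2 mm. A picture is of the moment at which its call begins: read the wrist's pose just before it. camera_model takes no time and is no camera call.
- bot.hand_in(): hands the job in; it is judged then, once.
The state is a dict: "time_s": time; "joint_positions": joint angles; "qvel": joint speeds; "tau": joint torques, N m; "position": TCP position; "tcp_rot": TCP orientation; "force": force on the tool from outside, world axes, zero at the start; "moment": the same for the moment, N m; "opening": opening from 0.0 (shut) to 1.0 (fully open); "grasp_force": force on a finger pad.
Only numpy, scipy, OpenCV 4.12 (cv2) and the standard library are available. Lean on these libraries where they do the work, as an engineer would, in place of code of your own. Each camera call takes 0.05 s, during which the arm holds its last target. There are 200 camera calls.

## Working session

There is one attempt and no reset: what is moved stays moved. The work goes in short steps, Python scripts to look and compute and a tool call to move; the robot and the scene stay as the last step left them, time stands still between calls to the robot, and variables do not carry over. Pictures are saved under pics/ and viewed, at most 10 in all, crops included, and the job is handed in when it is done.

Besides the shell and the picture viewer there is one more tool, called after "Emit:" in YAML: its name, and indented under it one key for each argument. apply_moves: Moves the arm, as the interface text tells. Its arguments: {"type":"object","properties":{"plan":{"type":"string"},"gripper":{"type":"number"}},"required":["plan"]}

```bash
ls; mkdir -p pics
python3 - <<'E'
from rig import bot,capture,camera_model
import cv2,numpy as np
np.set_printoptions(precision=4,suppress=True)
print(bot.read_state())
for n in("side","top","wrist"):
    im=capture(n); cv2.imwrite(f"pics/{n}0.png",im[:,:,::-1]); print(n,camera_model(n))
E
```

```text
pics
{'time_s': 0.0, 'joint_positions': array([-79.7841,  30.278 ,  82.1579,  -0.0026,  67.6882, -10.2274]), 'qvel': array([-0.0524,  0.0473, -0.0029, -0.1417, -0.0138, -0.0186]), 'tau': array([ -0.0016, -44.0046, -17.6594,   0.0632,   0.0584,  -0.0002]), 'position': array([ 0.2182, -0.5849,  0.2216]), 'tcp_rot': array([[ 0.937 ,  0.3493, -0.0004],
       [ 0.3493, -0.937 ,  0.0021],
       [ 0.0003, -0.0021, -1.    ]]), 'force': array([-0.1756,  0.7335, -0.0588]), 'moment': array([-0.0108, -0.014 , -0.0776]), 'grasp_force': 0.0, 'opening': 1.0004540709873406}
side {'vertical_fov': 43.18196782859194, 'cx': 325.03887619017223, 'cy': 245.5530677920909, 'dist': array([-0.0902,  0.    ,  0.    ,  0.    ,  0.    ]), 'position': array([-0.1208,  0.702 ,  0.6573]), 'rotation': array([[-0.6933, -0.3749,  0.6155],
       [-0.7206,  0.3635, -0.5903],
       [-0.0024, -0.8528, -0.5222]])}
top {'vertical_fov': 52.155989580853046, 'cx': 315.02039010250564, 'cy': 242.39968460603433, 'dist': array([0.0349, 0.    , 0.    , 0.    , 0.    ]), 'position': array([0.4773, 0.036 , 0.9765]), 'rotation': array([[ 0.0062, -0.9952,  0.0976],
       [-0.9999, -0.0073, -0.0107],
       [ 0.0113, -0.0976, -0.9952]])}
wrist {'vertical_fov': 68.57085604814864, 'cx': 325.5648290487436, 'cy': 241.69781290880056, 'dist': array([-0.0349,  0.    ,  0.    ,  0.    ,  0.    ]), 'hand_eye': array([[-0.0003, -0.9695, -0.2449,  0.0669],
       [ 1.    , -0.0005,  0.0008, -0.0005],
       [-0.0009, -0.2449,  0.9695, -0.1625],
       [ 0.    ,  0.    ,  0.    ,  1.    ]])}
```

View pics/top0.png

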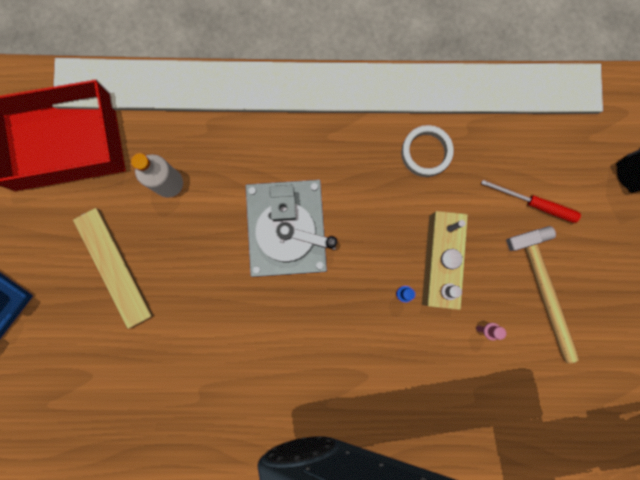

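View pics/side0.png

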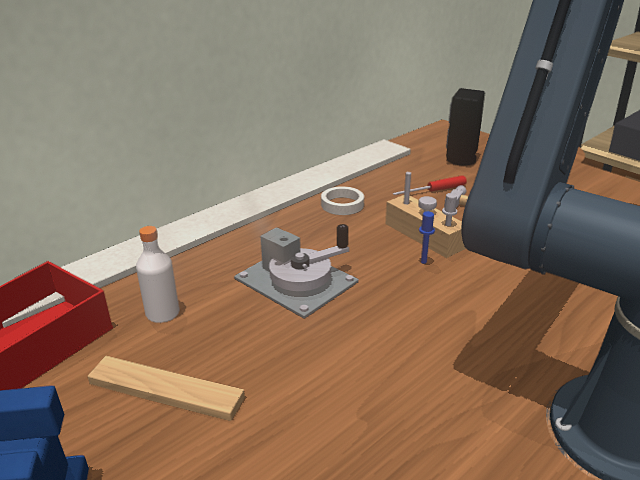

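```bash
cat > h.py <<'E'
from rig import bot,capture,camera_model
import cv2,numpy as np
np.set_printoptions(precision=4,suppress=True)
def cam(n,st=None):
    m=camera_model(n); f=240/np.tan(np.radians(m["vertical_fov"]/2))
    K=np.array([[f,0,m["cx"]],[0,f,m["cy"]],[0,0,1]])
    if n=="wrist":
        H=m["hand_eye"]; R=st["tcp_rot"]@H[:3,:3]; p=st["position"]+st["tcp_rot"]@H[:3,3]
    else: R,p=m["rotation"],m["position"]
    return K,m["dist"],R,p
def ray(c,uv,z):
    K,d,R,p=c
    q=cv2.undistortPoints(np.array([[uv]],float),K,d)[0,0]
    v=R@np.array([q[0],q[1],1]); return p+v*(z-p[2])/v[2]
def proj(c,P):
    K,d,R,p=c
    return cv2.projectPoints((R.T@(np.array(P,float)-p)).reshape(1,3),np.zeros(3),np.zeros(3),K,d)[0][0,0]
def grab(n,fn):
    st=bot.read_state(); im=capture(n); cv2.imwrite(f"pics/{fn}.png",im[:,:,::-1]); return st,im,cam(n,st)
E
python3 - <<'E'
from h import *
c=cam("top")
for n,uv,z in [("pin",(451,292),.1205),("mush",(452,259),.086),("rodtop",(460,223),.125),("guide",(283,207.5),.082),("axis",(286,230),.06),("knob",(332,242),.098),("blue",(405,294),.1),("pink",(490,331),.1),("glue",(140,160),.17)]:
    print(n,ray(c,uv,z))
E
```

```text
pin [ 0.4765 -0.2099  0.1205]
mush [ 0.5362 -0.223   0.086 ]
rodtop [ 0.5969 -0.227   0.125 ]
guide [0.6293 0.0859 0.082 ]
axis [0.5903 0.0809 0.06  ]
knob [ 0.5645 -0.004   0.098 ]
blue [ 0.4723 -0.134   0.1   ]
pink [ 0.4087 -0.2828  0.1   ]
glue [0.6921 0.3195 0.17  ]
```

Emit:
apply_moves:
  plan: "0 0 0 0 0 0.019; 0 0 0 0 0 0.019; 0 0 0 0 0 0.019; 0.4 -0.6 0 0 0 0; 0.4 -0.6 0 0 0 0; 0.4 -0.6 0 0 0 0; 0.4 -0.6 0 0 0 0; 0.4 -0.6 0 0 0 0; 0.4 -0.6 0 0 0 0; 0.4 -0.6 0 0 0 0"
  gripper: 0.2

```text
time_s: 0.98
position: [0.3591, -0.3741, 0.2224]
tcp_rot: [[1.0, -0.002, -0.0], [-0.002, -1.0, 0.0], [-0.0, -0.0, -1.0]]
force: [1.3, -0.3, -0.6]
opening: 0.602
grasp_force: 0.0
```

Emit:
apply_moves:
  plan: "0.4 -0.6 0 0 0 0; 0.4 -0.6 0 0 0 0; 0.4 -0.6 0 0 0 0; 0.4 -0.6 0 0 0 0; 0.4 -0.6 0 0 0 0; 0.1 -0.3 0 0 0 0; 0 0 0 0 0 0; 0 0 0 0 0 0"

```text
time_s: 1.65
position: [0.4639, -0.2102, 0.2224]
tcp_rot: [[1.0, 0.001, -0.001], [0.001, -1.0, -0.0], [-0.001, 0.0, -1.0]]
force: [0.3, -0.9, -0.3]
opening: 0.607
grasp_force: 0.0
```

Run:
```python
from h import *
st,im,c=grab("wrist","w1"); print(st["position"],st["tcp_rot"],st["time_s"])
print(proj(c,[.4765,-.2099,.1205]))
```

```text
[ 0.4639 -0.2102  0.2224] [[ 1.      0.0013 -0.0006]
 [ 0.0013 -1.     -0.0002]
 [-0.0006  0.0002 -1.    ]] 1.65
[325.675  225.5754]
```

View pics/w1.png

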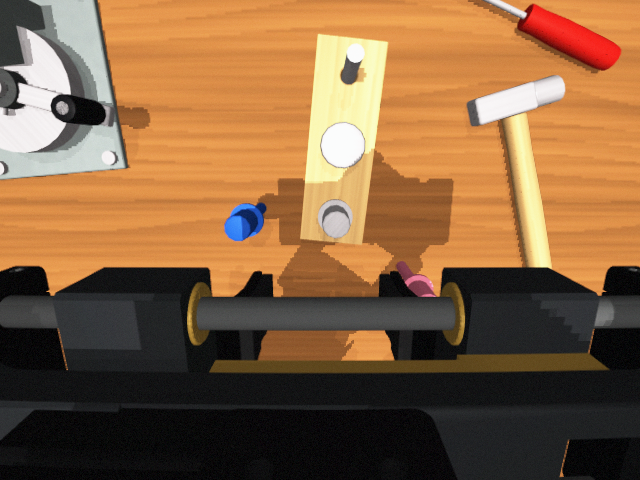

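Pin (flange and grip) is at about (337,223), mushroom (342,145), rod (355,52), blue look-alike (240,224). I'll fit the circles and cast rays.

Run:
```python
from h import *
im=cv2.imread("pics/w1.png"); c=cam("wrist",bot.read_state())
hsv=cv2.cvtColor(im,cv2.COLOR_BGR2HSV)
roi=hsv[190:245,305:370]; g=roi[...,1]<40
n,l,s,ce=cv2.connectedComponentsWithStats(g.astype(np.uint8)); print(s,ce+[305,190])
v=im[190:245,305:370,1]
print("\n".join(" ".join(f"{x:3d}" for x in r[::2]) for r in v[::2]))
for uv,z in [((337,223),.1205),((335,217),.0865)]: print(ray(c,uv,z))
```

```text
[[   0    0   65   55 2569]
 [  13   10   34   38 1006]] [[337.8194 216.7151]
 [334.9076 217.7276]]
194 184 182 177 190 191 186 178 182 184 190 189 181 178 186 191 195 194 178 187 189 188 191 188 187 181 183 181 183 192 204 201 101
192 185 181 175 190 189 187 177 183 182 188 186 182 178 183 190 195 194 177 187 190 189 191 185 186 184 185 181 180 195 204 200  98
193 187 182 182 190 188 187 178 182 187 189 185 178 180 188 192 195 191 179 189 189 189 192 190 185 184 186 179 181 196 198 195 101
192 186 182 181 193 186 184 181 186 186 190 182 175 180 187 191 195 177 177 187 192 190 191 183 188 181 186 178 183 198 202 200  96
188 184 179 180 192 187 184 180 180 183 188 184 180 186 189 192 193 173 179 188 192 191 192 183 186 182 184 179 188 196 205 186  93
191 183 179 181 191 188 182 181 184 187 188 166 154 179 182 184 183 165 154 184 186 190 186 182 185 178 180 179 188 197 198 167  89
185 183 179 184 191 187 185 185 185 188 165 193 201 195 196 194 193 198 203 194 165 193 185 185 183 179 182 182 188 196 196 143  88
187 185 181 183 192 190 184 185 184 159 204 203 204 197 193 193 195 199 202 
[... 2047 characters left out ...]
 186 185 182 183 185 170 157 162 163 165 165 192 192 188 186 187 183 189 184 185 175 174 171 184 191 187 104  91  92  93
181 185 190 188 185 183 185 187 169 153 161 168 172 175 169 148 158 165 179 193 184 186 184 180 174 175 184 191 184  92  85  85  89
 89  92 103 104 114 125 143 167 168 155 165 170 170 175 170 158 162 181 188 194 185 184 183 176 174 175 186 190 185  93  89  92  89
 81  82  83  80  80  85  81  81  82  84  88  90  99 100 104 112 126 163 170 190 185 185 183 178 168 180 185 187 187  92  93  98  94
 92  91  91  96  89  88  93  90  90  89  85  79  81  80  79 124 134 131 134 136 139 138 142 145 143 159 161 173 172 146 147 149 125
[ 0.4783 -0.2196  0.1205]
[ 0.4769 -0.219   0.0865]
```

Run:
```python
from h import *
c=cam("wrist",bot.read_state()); P=ray(c,(336.5,224),.1205); print(P)
t=cam("top"); print(proj(t,P),proj(t,[P[0],P[1],.0865]))
im=cv2.imread("pics/top0.png"); g=im[275:310,425:475]
a=cv2.resize(g,None,fx=8,fy=8,interpolation=cv2.INTER_CUBIC)
b=cv2.resize(im[175:280,240:340],None,fx=5,fy=5,interpolation=cv2.INTER_CUBIC)
o=np.zeros((525,800,3),np.uint8); o[:280,:400]=a; w=cv2.resize(b,(400,420)); o[:420,400:]=w
cv2.imwrite("pics/crop1.png",o)
```

```text
[ 0.4776 -0.2192  0.1205]
[456.3555 291.4032] [450.7295 291.3629]
```

View pics/crop1.png

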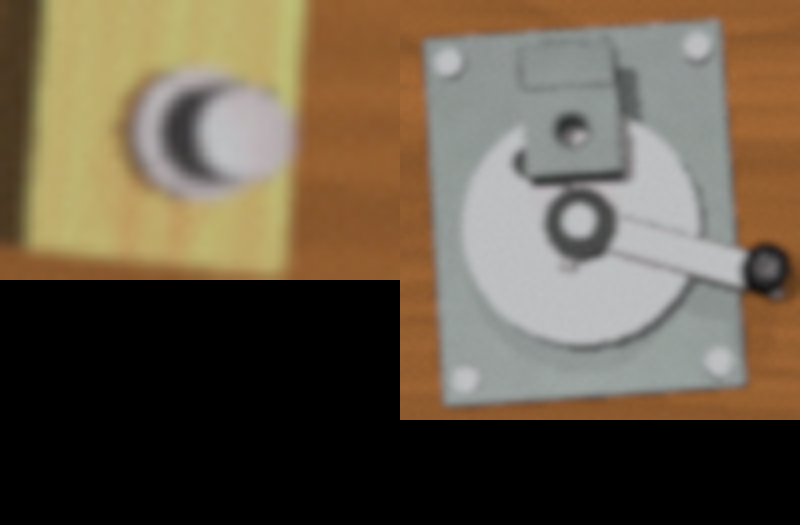

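Pin at (0.4776, -0.2192), which both views agree on. The crop also shows the plate hole peeking out to the left of the guide, at top pixel ≈(270,215).

Emit:
apply_moves:
  plan: "0.27 0.18 0 0 0 0; 0 0 0.5 0 0 0; 0 0 0.5 0 0 0; 0 0 0.5 0 0 0; 0 0 0.5 0 0 0; 0 0 0.4 0 0 0; 0 0 0.2 0 0 0; 0 0 0 0 0 0; 0 0 0 0 0 0"

```text
time_s: 2.45
position: [0.4771, -0.221, 0.0925]
tcp_rot: [[1.0, -0.003, -0.0], [-0.003, -1.0, 0.0], [-0.0, -0.0, -1.0]]
force: [-0.0, -0.1, -0.1]
opening: 0.6
grasp_force: 0.0
```

Emit:
apply_moves:
  plan: "0 0 0 0 0 0; 0 0 0 0 0 0; 0 0 0 0 0 0; 0 0 0 0 0 0; 0 0 0 0 0 0; 0 0 0 0 0 0; 0 0 0 0 0 0; 0 0 0 0 0 0"
  gripper: -1

```text
time_s: 3.12
position: [0.4775, -0.2198, 0.093]
tcp_rot: [[1.0, -0.001, 0.001], [-0.001, -1.0, -0.0], [0.001, 0.0, -1.0]]
force: [-0.4, 1.5, 3.2]
opening: 0.241
grasp_force: 29.9
```

Emit:
apply_moves:
  plan: "0 0 -0.3 0 0 0; 0 0 -0.5 0 0 0; 0 0 -0.6 0 0 0; 0 0 -0.6 0 0 0; 0 0 -0.6 0 0 0; 0 0 0 0 0 0"

```text
time_s: 3.62
position: [0.4803, -0.222, 0.2278]
tcp_rot: [[1.0, -0.001, 0.009], [-0.001, -1.0, -0.007], [0.009, 0.007, -1.0]]
force: [2.0, -0.4, -1.6]
opening: 0.242
grasp_force: 29.9
```

Emit:
apply_moves:
  plan: "0.15 -0.4 0 0 0 0; 0.2 -0.65 0 0 0 0; 0.2 -0.65 0 0 0 0; 0.2 -0.65 0 0 0 0; 0.2 -0.65 0 0 0 0; 0.2 -0.65 0 0 0 0; 0.2 -0.65 0 0 0 0; 0.2 -0.65 0 0 0 0; 0.15 -0.65 0 0 0 0; 0 -0.3 0 0 0 0"

```text
time_s: 4.45
position: [0.5631, 0.0787, 0.2212]
tcp_rot: [[1.0, 0.001, -0.001], [0.001, -1.0, 0.002], [-0.001, -0.002, -1.0]]
force: [0.0, -0.1, -1.9]
opening: 0.238
grasp_force: 29.9
```

Emit:
apply_moves:
  plan: "0 0 0 0 0 0; 0 0 0 0 0 0; 0 0 0 0 0 0"

```text
time_s: 4.7
position: [0.562, 0.0743, 0.2216]
tcp_rot: [[1.0, -0.001, -0.002], [-0.001, -1.0, -0.001], [-0.002, 0.001, -1.0]]
force: [-0.9, -0.9, -1.3]
opening: 0.243
grasp_force: 29.9
```

Run:
```python
from h import *
st,im,c=grab("wrist","w2"); print(st["position"],st["tcp_rot"],st["force"],st["opening"])
print(proj(c,[.6293,.0859,.082]),proj(c,[.59,.081,.042]))
```

```text
[0.562  0.0743 0.2216] [[ 1.     -0.0013 -0.0019]
 [-0.0013 -1.     -0.0006]
 [-0.0019  0.0006 -1.    ]] [-0.9004 -0.867  -1.2581] 0.2429499291932042
[311.8431 152.0685] [318.8459 193.7863]
```

View pics/w2.png

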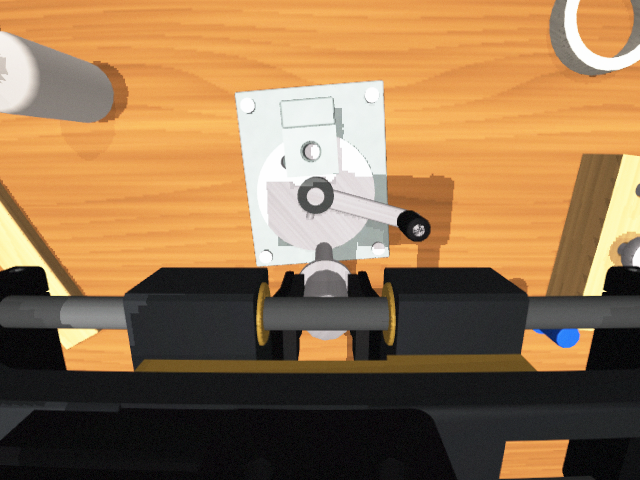

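Run:
```python
from h import *
im=cv2.imread("pics/w2.png",0); c=cam("wrist",bot.read_state())
for (a,b,x,y) in [(138,166,297,327)]:
    print("\n".join(f"{a+i} "+" ".join(f"{v:3d}" for v in r) for i,r in enumerate(im[a:b,x:y])))
print("plate hole"); print("\n".join(f"{150+i} "+" ".join(f"{v:3d}" for v in r) for i,r in enumerate(im[150:174:2,276:292])))
b=cv2.imread("pics/w2.png"); hub=(im[170:220,290:345]<110).astype(np.uint8); n,l,s,ce=cv2.connectedComponentsWithStats(hub); print(s,ce+[290,170])
```

```text
138 245 245 245 245 245 245 246 245 245 245 245 245 246 245 246 245 246 245 245 244 244 244 245 245 245 245 245 245 245 245
139 246 245 244 246 245 245 245 245 246 246 246 246 246 246 246 245 246 245 246 244 244 244 244 245 245 246 246 245 245 245
140 245 245 245 246 245 246 246 246 246 245 240 238 218 228 229 233 232 240 245 245 245 245 245 245 246 244 246 244 245 245
141 245 246 246 246 245 245 246 246 239 222 187 185 131 169 177 167 167 196 229 241 245 245 245 245 245 245 245 244 245 244
142 245 246 245 246 246 245 242 230 204 159 149 152 139 150 163 140 151 154 188 214 236 245 245 245 245 245 245 245 245 245
143 245 245 245 245 245 241 219 161 172 163 149 131 114 114 143 143 143 165 182 181 186 235 245 245 245 244 244 245 245 245
144 245 245 245 245 245 209 174 149 148 116  99 110 157 168 180 176 169 179 188 184 159 205 234 244 244 245 244 245 245 245
145 245 245 245 244 237 149 170 151 105  70 101 170 200 209 205 205 247 249 248 247 194 182 206 243 245 244 244 244 245 244
146 244 245 245 240 194 130 156 106  66 106 167 200 204 206 205 210 254 254 254 254 207 185 154 233 244 245 
[... 2598 characters left out ...]
 254 254 254 254 245 160 160 240 245 245 245 245 245 246
154 254 254 254 254 254 209 107 116 155 240 245 245 245 245 245 245
155 254 254 254 254 242 134  85 141 146 232 244 244 245 245 244 245
156 254 254 254 254 234 125  91 140 151 214 242 245 244 245 245 245
157 254 254 254 254 252 158  94 110 143 203 243 245 246 245 245 245
158 254 254 254 254 254 252 182 107 108 187 242 245 244 245 245 244
159 254 254 254 254 254 254 254 251 212 135 239 244 244 244 244 244
160 254 254 254 254 254 254 254 254 254 253 249 245 244 244 245 244
161 254 254 254 254 254 254 254 254 254 254 252 245 244 244 244 244
[[   0    0   55   50 2087]
 [   8    7   36   37  663]] [[317.2861 193.8184]
 [316.0995 196.6456]]
```

Run:
```python
from h import *
st=bot.read_state(); c=cam("wrist",st)
G=ray(c,(310.6,151.2),.082); print("G",G, ray(cam("top"),(283,207.5),.082))
# base plate corners
for uv in [(235,94),(382,81),(388,255),(257,265)]: print(ray(c,uv,.008))
for z in(.054,.06,.066): print("hub",ray(c,(316.1,196.6),z))
K=ray(c,(418,229.5),.098); print("knob",K)
print("hole edge",ray(c,(280.4,161),.042))
b=cv2.imread("pics/w2.png"); g=cv2.cvtColor(b,cv2.COLOR_BGR2GRAY)
m=(g[205:250,395:440]<60).astype(np.uint8); n,l,s,ce=cv2.connectedComponentsWithStats(m); print(s,ce+[395,205])
```

```text
G [0.6303 0.0865 0.082 ] [0.6293 0.0859 0.082 ]
[0.6869 0.1647 0.008 ]
[0.6986 0.0176 0.008 ]
[0.5181 0.0046 0.008 ]
[0.5069 0.1512 0.008 ]
hub [0.589 0.083 0.054]
hub [0.5897 0.0828 0.06  ]
hub [0.5904 0.0826 0.066 ]
knob [ 0.5668 -0.0029  0.098 ]
hole edge [0.6215 0.1169 0.042 ]
[[   0    0   45   45 1408]
 [   2    5   34   31  617]] [[419.0739 228.0483]
 [412.2674 224.6078]]
```

Emit:
apply_moves:
  plan: "0.35 -0.06 0 0 0 0; 0.35 -0.06 0 0 0 0; 0.35 -0.06 0 0 0 0; 0.31 -0.06 0.2 0 0 0; 0 0 0.4 0 0 0; 0 0 0.3 0 0 0; 0 0 0 0 0 0; 0 0 0 0 0 0; 0 0 0 0 0 0"

```text
time_s: 5.5
position: [0.6312, 0.0858, 0.1783]
tcp_rot: [[1.0, -0.003, 0.001], [-0.003, -1.0, -0.0], [0.001, 0.0, -1.0]]
force: [0.3, -0.2, -1.3]
opening: 0.242
grasp_force: 29.9
```

Run:
```python
from h import *
print(bot.read_state()["position"])
st,im,c=grab("side","s2"); a=cam("side")
print(proj(a,[.6303,.0865,.082]),proj(a,[.6303,.0865,.09]),proj(a,[.6303,.0865,.16]))
cv2.imwrite("pics/s2c.png",cv2.resize(im[170:310,220:360,::-1],None,fx=4,fy=4,interpolation=cv2.INTER_CUBIC))
```

```text
[0.6312 0.0858 0.1783]
[284.2452 237.6463] [284.0836 233.9305] [282.6301 200.2187]
```

View pics/s2c.png

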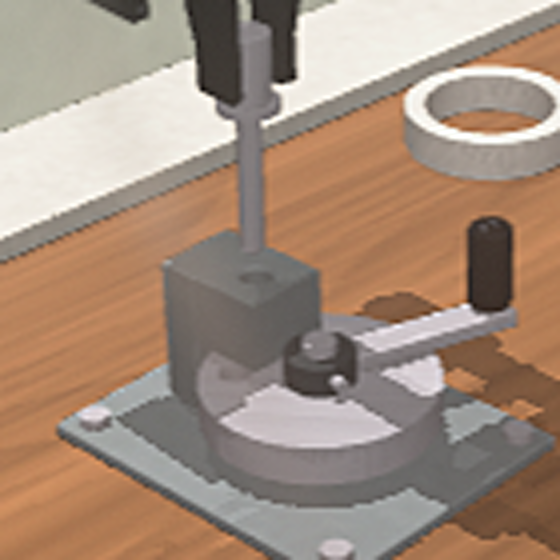

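Side crop shows the pin tip (283,233) just over the guide hole (284,239), aligned within a pixel. I'll descend and watch the force.

Emit:
apply_moves:
  plan: "-0.01 -0.01 0.1 0 0 0; 0 0 0.1 0 0 0; 0 0 0.06 0 0 0; 0 0 0.06 0 0 0; 0 0 0.06 0 0 0; 0 0 0 0 0 0; 0 0 0 0 0 0"

```text
time_s: 6.13
position: [0.6301, 0.087, 0.1581]
tcp_rot: [[1.0, -0.001, -0.001], [-0.001, -1.0, -0.001], [-0.001, 0.001, -1.0]]
force: [0.1, -1.6, -1.9]
opening: 0.241
grasp_force: 29.9
```

Emit:
apply_moves:
  plan: "0 0 0.1 0 0 0; 0 0 0.1 0 0 0; 0 0 0.1 0 0 0; 0 0 0.1 0 0 0; 0 0 0.1 0 0 0; 0 0 0.08 0 0 0; 0 0 0 0 0 0; 0 0 0 0 0 0"

```text
time_s: 6.8
position: [0.6299, 0.0872, 0.1288]
tcp_rot: [[1.0, -0.001, -0.001], [-0.001, -1.0, -0.0], [-0.001, 0.0, -1.0]]
force: [0.7, -3.1, -4.0]
opening: 0.245
grasp_force: 29.9
```

Emit:
apply_moves:
  plan: "0 0 0.04 0 0 0; 0 0 0 0 0 0; 0 0 0 0 0 0"

```text
time_s: 7.05
position: [0.6302, 0.0872, 0.1275]
tcp_rot: [[1.0, -0.001, -0.0], [-0.001, -1.0, -0.0], [-0.0, 0.0, -1.0]]
force: [0.2, -2.7, -3.0]
opening: 0.243
grasp_force: 29.9
```

Emit:
apply_moves:
  plan: "0 0 0 0 0 0; 0 0 0 0 0 0; 0 0 0 0 0 0; 0 0 0 0 0 0; 0 0 0 0 0 0; 0 0 0 0 0 0; 0 0 0 0 0 0"
  gripper: 0.2

```text
time_s: 7.63
position: [0.6302, 0.0875, 0.1276]
tcp_rot: [[1.0, -0.001, 0.0], [-0.001, -1.0, 0.0], [0.0, -0.0, -1.0]]
force: [0.2, 0.3, -0.6]
opening: 0.583
grasp_force: 0.0
```

Emit:
apply_moves:
  plan: "0 0 -0.3 0 0 0; 0 0 -0.5 0 0 0; 0 0 -0.5 0 0 0; 0 0 -0.3 0 0 0; 0 0 0 0 0 0; 0 0 0 0 0 0; 0 0 0 0 0 0"

```text
time_s: 8.22
position: [0.6292, 0.0874, 0.2063]
tcp_rot: [[1.0, -0.001, -0.002], [-0.001, -1.0, 0.0], [-0.002, -0.0, -1.0]]
force: [-1.1, -0.0, -0.2]
opening: 0.601
grasp_force: 0.0
```

Run:
```python
from h import *
print(bot.read_state()["position"])
st,im,c=grab("side","s3"); a=cam("side")
for z in(.1145,.1185,.1525): print(z,proj(a,[.6303,.0865,z]))
cv2.imwrite("pics/s3c.png",cv2.resize(im[150:310,220:380,::-1],None,fx=3.5,fy=3.5,interpolation=cv2.INTER_CUBIC))
```

```text
[0.6292 0.0874 0.2063]
0.1145 [283.583  222.3789]
0.1185 [283.5005 220.4679]
0.1525 [282.7893 203.9361]
```

View pics/s3c.png

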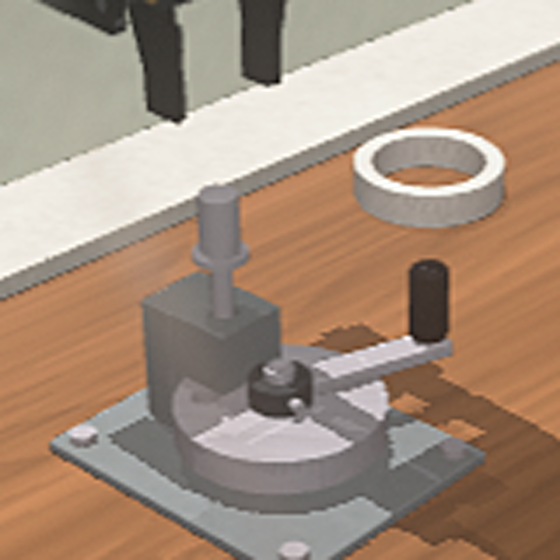

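Pin is upright in the guide, top at about (282,205), matching a tip height of 42 mm. Now the knob.

Emit:
apply_moves:
  plan: "-0.3 0.45 0 0 0 0; -0.3 0.45 0 0 0 0; -0.3 0.45 0 0 0 0; -0.3 0.45 0 0 0 0; -0.05 0 0 0 0 0; 0 0 0.5 0 0 0; 0 0 0.5 0 0 0; 0 0 0.3 0 0 0; 0 0 0 0 0 0; 0 0 0 0 0 0"

```text
time_s: 9.1
position: [0.5667, -0.0021, 0.141]
tcp_rot: [[1.0, -0.001, -0.004], [-0.001, -1.0, 0.001], [-0.004, -0.001, -1.0]]
force: [0.6, 0.9, -0.7]
opening: 0.601
grasp_force: 0.0
```

Run:
```python
from h import *
st,im,c=grab("wrist","w4"); print(st["position"]); g=cv2.cvtColor(im,cv2.COLOR_RGB2GRAY)
print(proj(c,[.5668,-.0029,.098]),proj(c,[.5668,-.0029,.06]))
cv2.imwrite("pics/w4c.png",im[120:420,120:520,::-1])
```

```text
[ 0.5667 -0.0021  0.141 ]
[327.6191 264.7261] [327.3389 248.2005]
```

View pics/w4c.png

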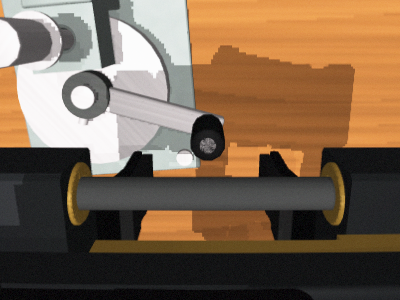

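Knob top at (328,265) as predicted. Descend and grip.

Emit:
apply_moves:
  plan: "0 0.01 0.4 0 0 0; 0 0 0.4 0 0 0; 0 0 0.4 0 0 0; 0 0 0.22 0 0 0; 0 0 0 0 0 0; 0 0 0 0 0 0"

```text
time_s: 9.65
position: [0.5681, -0.003, 0.0719]
tcp_rot: [[1.0, -0.001, 0.0], [-0.001, -1.0, -0.0], [0.0, 0.0, -1.0]]
force: [0.1, -0.1, 0.2]
opening: 0.599
grasp_force: 0.0
```

Emit:
apply_moves:
  plan: "0 0 0 0 0 0; 0 0 0 0 0 0; 0 0 0 0 0 0; 0 0 0 0 0 0; 0 0 0 0 0 0; 0 0 0 0 0 0; 0 0 0 0 0 0; 0 0 0 0 0 0"
  gripper: -1

```text
time_s: 10.32
position: [0.5678, -0.0031, 0.0719]
tcp_rot: [[1.0, -0.001, 0.001], [-0.001, -1.0, -0.0], [0.001, 0.0, -1.0]]
force: [-0.7, 0.6, 3.6]
opening: 0.243
grasp_force: 30.0
```

Run:
```python
from h import *
A=np.array([.5904,.0835]); p=bot.read_state()["position"]; print(p,bot.read_state()["opening"])
d=p[:2]-A; r=np.hypot(*d); b=np.degrees(np.arctan2(d[1],d[0])); print(r,b)
for t in range(0,60,5):
    a=np.radians(b-t); q=A+r*np.array([np.cos(a),np.sin(a)]); a1=np.radians(b-t-5); q1=A+r*np.array([np.cos(a1),np.sin(a1)])
    e=(q1-q)/.05; print(t,q,"step5deg units",e[0],-e[1])
```

```text
[ 0.5678 -0.0031  0.0719] 0.24270596605715092
0.08949115509588745 -104.6351981864612
0 [ 0.5678 -0.0031] step5deg units -0.14921117540779738 -0.04600370965140321
5 [ 0.5603 -0.0008] step5deg units -0.14463389435346974 -0.05883326246619802
10 [0.5531 0.0022] step5deg units -0.13895586203077848 -0.07121505862912936
15 [0.5461 0.0057] step5deg units -0.13222029169418947 -0.08305486519506494
20 [0.5395 0.0099] step5deg units -0.12447844510101502 -0.09426257408696792
25 [0.5333 0.0146] step5deg units -0.11578924237847676 -0.10475288787276993
30 [0.5275 0.0198] step5deg units -0.10621881360598717 -0.11444596893033718
35 [0.5222 0.0255] step5deg units -0.09583999552527978 -0.12326804705997937
40 [0.5174 0.0317] step5deg units -0.08473177720885516 -0.13115198092021343
45 [0.5132 0.0383] step5deg units -0.07297869890542596 -0.13803776901391382
50 [0.5095 0.0452] step5deg units -0.06067020863757877 -0.14387300633593336
55 [0.5065 0.0524] step5deg units -0.04789998144833163 -0.14861328320684042
```

Emit:
apply_moves:
  plan: "-0.075 -0.022 0 0 0 0; -0.075 -0.024 0 0 0 0; -0.073 -0.028 0 0 0 0; -0.072 -0.03 0 0 0 0; -0.07 -0.034 0 0 0 0; -0.069 -0.037 0 0 0 0; -0.067 -0.04 0 0 0 0; -0.065 -0.043 0 0 0 0; -0.063 -0.046 0 0 0 0; 0 0 0 0 0 0"

```text
time_s: 11.15
position: [0.5356, 0.013, 0.0719]
tcp_rot: [[1.0, -0.001, -0.0], [-0.001, -1.0, 0.001], [-0.0, -0.001, -1.0]]
force: [2.7, 2.6, 6.1]
opening: 0.246
grasp_force: 30.0
```

Emit:
apply_moves:
  plan: "-0.023 -0.02 0 0 0 0; -0.023 -0.021 0 0 0 0; -0.023 -0.021 0 0 0 0; -0.022 -0.022 0 0 0 0; -0.022 -0.022 0 0 0 0; -0.021 -0.022 0 0 0 0; -0.021 -0.023 0 0 0 0; 0 0 0 0 0 0"

```text
time_s: 11.82
position: [0.5279, 0.0199, 0.0718]
tcp_rot: [[1.0, -0.001, -0.0], [-0.001, -1.0, -0.0], [-0.0, 0.0, -1.0]]
force: [1.0, -0.0, 6.4]
opening: 0.248
grasp_force: 30.0
```

```bash
cat > chk.py <<'E'
from h import *
import sys
s=bot.read_state(); p=s["position"][:2]-[.5904,.0835]; F=s["force"][:2]
b=np.arctan2(p[1],p[0]); t=np.array([np.sin(b),-np.cos(b)])
print("turned",-104.64-np.degrees(b),"r",np.hypot(*p),"Ft",F@t,"Fr",F@p/np.hypot(*p),s["time_s"])
im=capture("side").astype(int)[190:232,262:305]   # pin top: grip silhouette rows
col=im[:,18:22].mean((1,2)); print(col.astype(int))
E
python3 chk.py
python3 - <<'E'
import cv2; im=cv2.imread("pics/s3.png").astype(int)[190:232,262:305]; print(im[:,18:22].mean((1,2)).astype(int))
E
```

```text
turned 29.847611002075652 r 0.08913240735982142 Ft -0.7012929607330188 Fr -0.6603038073685693 11.8167
[241 240 238 239 240 238 241 240 241 241 241 243 244 192 226 227 227 231
 229 150 134 136 136 136 136 136 137 136 136 136 135 135 135 132 121 227
 178 131 130 127 127 126]
[233 232 230 232 233 231 234 232 234 234 234 241 212 141 143 147 148 155
 130 127 127 128 127 128 128 127 127 127 126 127 127 126 126 125 131 132
 127 124 117 119 119 118]
```

Emit:
apply_moves:
  plan: "-0.02 -0.023 0 0 0 0; -0.02 -0.024 0 0 0 0; -0.019 -0.024 0 0 0 0; 0 0 0 0 0 0"

```text
time_s: 12.2
position: [0.5247, 0.0233, 0.0718]
tcp_rot: [[1.0, -0.001, -0.001], [-0.001, -1.0, -0.0], [-0.001, 0.0, -1.0]]
force: [0.6, -0.8, 7.7]
opening: 0.244
grasp_force: 30.0
```

```bash
python3 chk.py
```

```text
turned 32.88214194349983 r 0.08909883042909025 Ft -0.999037056225368 Fr 0.03779982762469792 12.2
[240 240 238 240 240 238 241 240 241 241 241 243 244 190 226 226 226 230
 231 157 133 136 137 136 137 137 136 136 136 137 136 136 135 132 126 225
 191 131 129 127 127 126]
```

Emit:
apply_moves:
  plan: "-0.019 -0.024 0 0 0 0; -0.019 -0.025 0 0 0 0; 0 0 0 0 0 0; 0 0 0 0 0 0"

```text
time_s: 12.58
position: [0.5226, 0.0258, 0.0718]
tcp_rot: [[1.0, -0.001, -0.002], [-0.001, -1.0, -0.0], [-0.002, 0.0, -1.0]]
force: [1.0, -0.2, 7.3]
opening: 0.247
grasp_force: 30.0
```

```bash
python3 chk.py
```

```text
turned 34.96891582941488 r 0.08906196983708067 Ft -0.8152508963891818 Fr -0.668185358067613 12.5833
[241 240 238 239 241 238 241 240 242 241 241 243 247 196 138 138 141 142
 125 128 143 149 150 147 168 229 225 225 230 218 139 142 144 143 144 144
 144 143 143 143 143 143]
```

The pin has dropped (top edge down about 12 px, roughly 24 mm) and there is no side load on the crank. Release and go over the pin.

Emit:
apply_moves:
  plan: "0 0 0 0 0 0; 0 0 0 0 0 0; 0 0 0 0 0 0; 0 0 0 0 0 0; 0 0 0 0 0 0; 0 0 -0.4 0 0 0; 0 0 -0.7 0 0 0; 0 0 -0.7 0 0 0; 0 0 -0.6 0 0 0; 0 0 0 0 0 0"
  gripper: 0.2

```text
time_s: 13.47
position: [0.5273, 0.0253, 0.1971]
tcp_rot: [[1.0, -0.001, 0.011], [-0.001, -1.0, -0.002], [0.011, 0.002, -1.0]]
force: [0.6, -1.5, 0.4]
opening: 0.601
grasp_force: 0.0
```

Emit:
apply_moves:
  plan: "0.36 -0.2 0 0 0 0; 0.36 -0.2 0 0 0 0; 0.36 -0.2 0 0 0 0; 0.36 -0.2 0 0 0 0; 0.36 -0.21 0 0 0 0; 0.36 -0.21 0 0 0 0; 0 0 0 0 0 0; 0 0 0 0 0 0; 0 0 0 0 0 0"
  gripper: -1

```text
time_s: 14.22
position: [0.6301, 0.0864, 0.1904]
tcp_rot: [[1.0, -0.001, -0.003], [-0.001, -1.0, -0.0], [-0.003, 0.0, -1.0]]
force: [-0.2, 0.3, 0.5]
opening: 0.037
grasp_force: 0.0
```

```bash
python3 chk.py; python3 -c "
from h import *
print(bot.read_state()['position'],bot.read_state()['opening'])
st,im,c=grab('side','s5'); cv2.imwrite('pics/s5c.png',cv2.resize(im[150:310,220:380,::-1],None,fx=3.5,fy=3.5))
a=cam('side')
for z in (.1205,.1275,.1305): print(proj(a,[.6303,.0865,z]))"
```

```text
turned -108.78214100415133 r 0.03976848068925337 Ft -0.3553992712681132 Fr -0.18182490095783346 14.2167
[238 234 230 232 233 231 234 233 235 234 233 237 240 187 129 129 132 134
 117 120 134 139 141 144 141 144 145 146 147 154 130 125 126 127 126 127
 126 127 126 126 126 126]
[0.63   0.0862 0.1907] 0.021124886844750664
[283.4591 219.5098]
[283.3139 216.1424]
[283.2514 214.6925]
```

View pics/s5c.png

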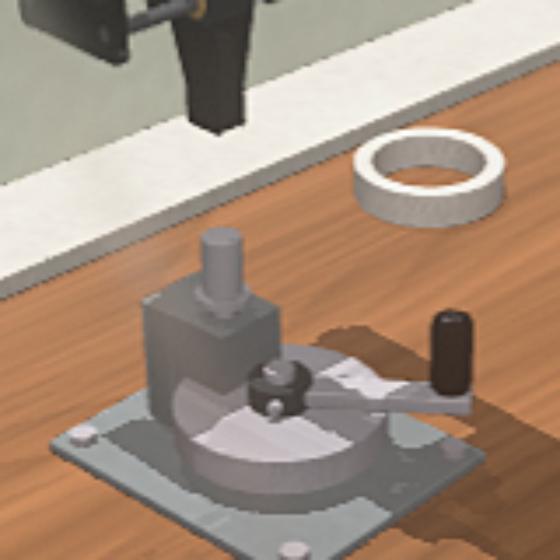

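Pin top at crop (222,236), i.e. z≈0.127: it has dropped and sits above home. Press down slowly.

Emit:
apply_moves:
  plan: "0 0 0.3 0 0 0; 0 0 0.4 0 0 0; 0 0 0.3 0 0 0; 0 0 0.1 0 0 0; 0 0 0.05 0 0 0; 0 0 0.03 0 0 0; 0 0 0.03 0 0 0; 0 0 0.03 0 0 0; 0 0 0.03 0 0 0; 0 0 0 0 0 0"

```text
time_s: 15.15
position: [0.6318, 0.0866, 0.1283]
tcp_rot: [[1.0, -0.001, 0.001], [-0.001, -1.0, -0.0], [0.001, 0.0, -1.0]]
force: [-0.1, 0.0, -0.4]
opening: 0.007
grasp_force: 0.0
```

Emit:
apply_moves:
  plan: "0 0 0.03 0 0 0; 0 0 0.03 0 0 0; 0 0 0.03 0 0 0; 0 0 0.02 0 0 0; 0 0 0.02 0 0 0; 0 0 0.02 0 0 0; 0 0 0 0 0 0; 0 0 0 0 0 0"

```text
time_s: 15.82
position: [0.6329, 0.0867, 0.1221]
tcp_rot: [[1.0, -0.001, 0.003], [-0.001, -1.0, -0.0], [0.003, 0.0, -1.0]]
force: [0.7, -0.0, 4.5]
opening: 0.002
grasp_force: 2.7
```

Emit:
apply_moves:
  plan: "-0.03 0 0.02 0 0 0; 0 0 0.02 0 0 0; 0 0 0.02 0 0 0; 0 0 0.02 0 0 0; 0 0 0 0 0 0; 0 0 0 0 0 0"

```text
time_s: 16.32
position: [0.632, 0.0868, 0.1205]
tcp_rot: [[1.0, -0.001, 0.005], [-0.001, -1.0, 0.0], [0.005, -0.0, -1.0]]
force: [-2.8, 0.3, 15.2]
opening: 0.002
grasp_force: 8.0
```

Emit:
apply_moves:
  plan: "0 0 0.02 0 0 0; 0 0 0.02 0 0 0; 0 0 0 0 0 0; 0 0 0 0 0 0"

```text
time_s: 16.65
position: [0.6323, 0.0869, 0.1204]
tcp_rot: [[1.0, -0.001, 0.006], [-0.001, -1.0, 0.0], [0.006, -0.0, -1.0]]
force: [-5.1, 0.1, 24.6]
opening: 0.003
grasp_force: 12.3
```

Emit:
apply_moves:
  plan: "0 0 -0.2 0 0 0; 0 0 -0.5 0 0 0; 0 0 -0.5 0 0 0; 0 0 -0.5 0 0 0; 0 0 0 0 0 0; 0 0 0 0 0 0; 0 0 0 0 0 0"

```text
time_s: 17.23
position: [0.6295, 0.0866, 0.1989]
tcp_rot: [[1.0, -0.001, -0.001], [-0.001, -1.0, 0.0], [-0.001, -0.0, -1.0]]
force: [-0.4, -0.3, -0.0]
opening: 0.007
grasp_force: 0.0
```

```bash
python3 -c "
from h import *
print(bot.read_state()['position'])
st,im,c=grab('side','s6'); cv2.imwrite('pics/s6c.png',cv2.resize(im[150:310,220:380,::-1],None,fx=3.5,fy=3.5))"
```

```text
[0.6295 0.0866 0.1989]
```

View pics/s6c.png

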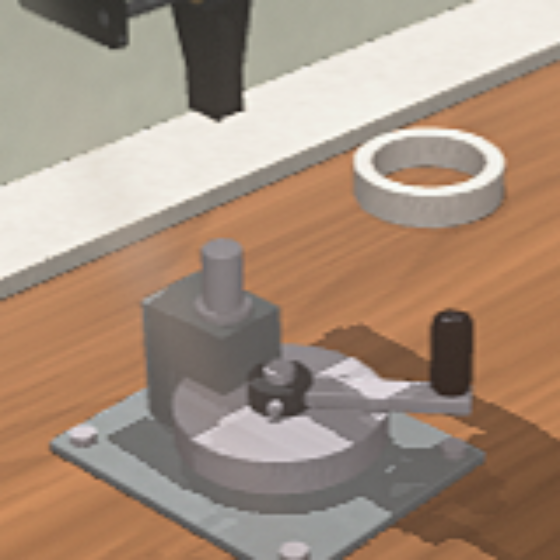

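The pin's flange now sits on the guide, with its top at crop (222,246), lower than before. The robot is clear.

```bash
python3 -c "
from rig import bot
print(bot.hand_in())"
```

```text
the job is handed in; nothing more can be done
None
```

The job is handed in: the pin dropped through the plate's hole after about 35° of crank travel and was pushed home with its flange on the guide, with the arm withdrawn and 17 s on the robot's clock; the hand-in returned no verdict.

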